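# Find the damp mask blank with the pin gauge and mark it

### The job

One of the three fox-mask blanks on the drying boards is still damp: find it with the pin gauge, by pressing the gauge upright onto the soft patch in the middle of a brow until its foot rests flat there, and seeing how far the pin sinks (it sinks deepest in the damp one). Press gently, well under 20 N, as the blanks crack. Then mark the damp blank by leaving the gauge standing upright, fully down, in the cup on that blank's board, and leave the other things on the table alone.

Things in the scene. Friction and masses are not known exactly. Their poses are not given: they have to be found in the camera images.
- blank_a: one of three look-alike drying boards, plywood 160 x 90 x 12 mm, fixed to the table; origin at the centre of its underside, z up, x along its length. At +x it carries a white papier-mache fox-mask blank (84 mm across, two ears toward -x that rise at most 8 mm above the brow, snout toward +x), at -x a wooden block with a round cup. Which blank is the damp one is not known from its name or place
- shell_a: the papier-mache blank on board blank_a: origin at the centre of its underside, 22 mm above the table, straight below the middle of the brow and 25 mm to +x of the board's origin. The brow is a level round flat, 44 mm across, with the soft test patch (18 mm across) flush in its middle; the height of the brow differs between blanks, 30 to 42 mm above this origin, and is not measured. The blank sits on a springy cushion that gives about 1 mm for 4 N (up to 8 mm)
- blank_a_cup (a point): centre of the floor of that board's cup, 22 mm above the table and 50 mm to -x of the board's origin; the cup is 32 mm across and 12 mm deep (mouth 34 mm above the table, chamfered, in a block 52 mm square), with a 14 mm square relief hole in its floor that takes the gauge's pin
- blank_b: one of three look-alike drying boards, plywood 160 x 90 x 12 mm, fixed to the table; origin at the centre of its underside, z up, x along its length. At +x it carries a white papier-mache fox-mask blank (84 mm across, two ears toward -x that rise at most 8 mm above the brow, snout toward +x), at -x a wooden block with a round cup. Which blank is the damp one is not known from its name or place
- shell_b: the papier-mache blank on board blank_b: origin at the centre of its underside, 22 mm above the table, straight below the middle of the brow and 25 mm to +x of the board's origin. The brow is a level round flat, 44 mm across, with the soft test patch (18 mm across) flush in its middle; the height of the brow differs between blanks, 30 to 42 mm above this origin, and is not measured. The blank sits on a springy cushion that gives about 1 mm for 4 N (up to 8 mm)
- blank_b_cup (a point): centre of the floor of that board's cup, 22 mm above the table and 50 mm to -x of the board's origin; the cup is 32 mm across and 12 mm deep (mouth 34 mm above the table, chamfered, in a block 52 mm square), with a 14 mm square relief hole in its floor that takes the gauge's pin
- blank_c: one of three look-alike drying boards, plywood 160 x 90 x 12 mm, fixed to the table; origin at the centre of its underside, z up, x along its length. At +x it carries a white papier-mache fox-mask blank (84 mm across, two ears toward -x that rise at most 8 mm above the brow, snout toward +x), at -x a wooden block with a round cup. Which blank is the damp one is not known from its name or place
- shell_c: the papier-mache blank on board blank_c: origin at the centre of its underside, 22 mm above the table, straight below the middle of the brow and 25 mm to +x of the board's origin. The brow is a level round flat, 44 mm across, with the soft test patch (18 mm across) flush in its middle; the height of the brow differs between blanks, 30 to 42 mm above this origin, and is not measured. The blank sits on a springy cushion that gives about 1 mm for 4 N (up to 8 mm)
- blank_c_cup (a point): centre of the floor of that board's cup, 22 mm above the table and 50 mm to -x of the board's origin; the cup is 32 mm across and 12 mm deep (mouth 34 mm above the table, chamfered, in a block 52 mm square), with a 14 mm square relief hole in its floor that takes the gauge's pin
- rest: dark wooden rest, 80 x 80 mm, with a cup like those on the boards, in which the gauge stands at first; fixed; origin at the centre of its underside
- gauge_grip (a point): centre of the grip of the loose pin gauge: an upright square aluminium barrel, 24 x 24 mm (faces along this point's x and y), 68 mm long from 20 to 88 mm above the foot, on a narrower neck; about 0.15 kg. This point is 60 mm above the foot's underside. A 8 mm white stem stands at most 13 mm above the barrel's top and rises as the pin is pushed in
- gauge_foot (a point): centre of the underside of the gauge's foot, a steel disc 28 mm across and 8 mm thick; z points up the barrel. The pin, 6 mm thick, sticks out 8 mm below this point when free
- gauge_pin (a joint): how far the pin is pushed back into the gauge, m: 0 free, 0.008 when flush with the foot; spring 1 N per mm. With the foot flat on a brow, the pin has sunk into the patch by 8 mm less this reading: over 5 mm in the damp blank (reading under 3 mm), under 4 mm in the two drier ones (reading over 4 mm); the spring alone then takes 2 to 6 N, and more force means that the foot bears
- paint_pot: bystander, loose: brass paint pot, 64 mm across, 45 mm high; origin at the centre of its underside
- glue_jar: bystander, loose: white plastic jar, 70 mm across, 85 mm high; origin at the centre of its underside
- painted_mask: bystander, loose: finished fox mask with a blue stripe, 84 mm across, about 50 mm high, no board under it; origin at the centre of its underside
- brush: bystander, loose: paint brush lying flat
- sanding_puck: bystander, loose: cork sanding puck, 60 mm across, 25 mm high; origin at the centre of its underside
- tape_roll: bystander, loose: cardboard tape roll lying flat, 84 mm across, 24 mm high; origin at the centre of its underside
- water_bowl: bystander, loose: white bowl, 110 mm across, 50 mm high; origin at the centre of its underside
Mind the look-alikes: they are no part of the job. Leave any pink or red look-alike of the blank_b alone.

How it is judged (in metres and radians):
On the way:
1. the gauge is pressed upright on the damp blank's patch with its foot bearing on the brow (contact force between gauge and shell_b above 3.5 N and value of joint gauge_pin between 0.0015 and 0.0032 m and angle between gauge_foot's own z axis and vertical below 0.12 rad), for 0.2 s.
At the end, for the whole second after the job is handed in: the gauge stands released and at rest in the cup on the damp blank's board: foot within 5 mm of the cup's axis and 3 mm of its floor, tilted less than 0.1 rad (horizontal distance between gauge_foot and blank_b_cup below 0.005 m and z of gauge_foot in the frame of blank_b_cup between -0.003 and 0.003 m and angle between gauge_foot's own z axis and vertical below 0.1 rad and linear speed of gauge below 0.02 m/s); the robot touches nothing.
It fails at once if a papier-mache blank is loaded with more than 20 N by the gauge (contact force between gauge and shell_a above 20 N or contact force between gauge and shell_b above 20 N or contact force between gauge and shell_c above 20 N).
It fails at once if the robot itself presses on a blank or its board with more than 10 N (contact force between any of the fingers, the arm and blank_a above 10 N or contact force between any of the fingers, the arm and blank_b above 10 N or contact force between any of the fingers, the arm and blank_c above 10 N).
It fails at once if a bystander is moved by more than 30 mm (distance of any of paint_pot, glue_jar, painted_mask, brush, sanding_puck, tape_roll, water_bowl from where it was at the start of the episode above 0.03 m).
It also fails if it takes over 64 s, if anything falls off the work surface, if the arm or the gripper's body presses on something with over 40 N, if the wrist force passes 120 N, or if a joint passes its speed limit or range.

### The arm

A 7-joint arm with a two-finger parallel gripper is mounted at the origin on the work surface. World frame = base frame: x ahead of the robot, y to its left, z up, the work surface at z = 0. Lengths are in m, angles in degrees, forces in N, time in s.
With the tool pointing down it reaches from about 0.35 to 0.9 m from the base axis. Payload 19.9 kg.
Tool frame: the origin (TCP) lies on the centre line of the jaws, within the pads' length; the fingertips stand 22 mm ahead of it and the grasp point (between the pads) lies 3 mm ahead of it; x points along the fingers, y is the direction in which the jaws open and shut, and the axes are right-handed (so a half turn about x gives the same grasp; the last joint's range is limited). The gripper opens to 94 mm and grips with 3 to 60 N. Pads are 16 mm wide; open, the fingers measure 119 mm over their backs; the gripper's body (75 mm by 177 mm) begins 78 mm behind the grasp point.
Start: joints at [-75.201, 23.915, -0.59, 92.452, 0.269, 63.638, -3.037], TCP at [0.185, 0.597, 0.227] pointing down, gripper open.
Joint ranges: [-161.28, 161.28], [-22.2, 115.67], [-73.04, 71.86], [3.21, 147.25], [-68.34, 248.33], [10.77, 114.83], [-161.83, 161.83]. Speed limits (degrees/s): [108.29, 108.29, 136.94, 136.94, 172.46, 172.46, 172.46].

### API

Orientations are given as a 3x3 rotation matrix whose columns are the frame's x, y, z axes.
In Python, from bench import arm, cams, finish_job gives the robot as it stands.
- The arm moves only by the tool step_arm, never from a script. Its argument "moves" is a list that holds one entry, the list of rows, each a list of 7 numbers: the turn, a rotation vector about the tool's x, y, z in rad, then the shift along the tool's x, y, z in m, then the opening in per cent of the stroke, from 0 (shut) to 100 (fully open). A call has 1 to 5 rows; each row is the pose to reach, as a shift and turn from the pose measured when the call began, along the tool's axes at that moment; what a row does not reach only later rows make up. A row lasts 1/10 s, in which the tool goes at most 50 mm and 8.59 degrees, less where a joint would pass 70% of its speed; a pose out of reach is approached as far as the arm can. A call with a gripper value outside its range is refused whole. The fingers move at their own pace and stop on an object; "newtons" is the grip in N (left out, the last holds). Time passes only in rows, so rows that repeat a pose let the fingers close. It gives the time, the measured TCP pose, the force and the opening at its end, in the units of the state.
- arm.get_state(): the state, without advancing time (a new reading comes with each control period).
- cams.get_image(name): name is "scene" or "side" or "wrist"; returns (picture, depth): 420x560x3 uint8, red, green, blue; 420x560 float32, m along the optical axis (not along the pixel's ray), 0 where there is no reading.
- cams.camera_params(name): a dict with "fx", "fy", "cx", "cy" (pixels), "dist" ([k1, k2, p1, p2, k3] as OpenCV has them; the pictures are not rectified), "extrinsics" (4x4, takes a point from camera to world coordinates); the wrist camera has in their place "hand_eye" (4x4, takes a point from camera to tool coordinates, whose origin is the TCP and whose axes are the tool frame's). Camera axes: x right, y down, z forward; pixel columns grow to the right and rows downward; lengths in m; the calibration is good to about 2 mm. A picture is of the moment at which its call begins: read the wrist's pose just before it. camera_params takes no time and is no camera call.
- finish_job(): hands the job in, once; it reports no verdict.
The state is a dict: "clock": time; "joint_positions": joint angles; "joint_vel": joint speeds; "effort": joint torques, N m; "position": TCP position; "eef_rot": TCP orientation; "wrist_force": force on the tool from outside, world axes, zero at the start; "torque": the same for the moment, N m; "finger_gap": finger opening in m.
Only numpy, scipy, OpenCV 4.12 (cv2) and the standard library are available. Lean on these libraries where they do the work, as an engineer would, in place of code of your own. Each camera call takes 0.05 s, during which the arm holds its last target. There are 200 camera calls.

## Working session

There is one attempt and no reset: what is moved stays moved. The work goes in short steps, Python scripts to look and compute and a tool call to move; the robot and the scene stay as the last step left them, time stands still between calls to the robot, and variables do not carry over. Pictures are saved under pics/ and viewed, about 8 in all and at most 12, crops included, and the job is handed in when it is done.

Besides the shell and the picture viewer there is one more tool, called after "Call:" as a command line: name --argument value ..., lists and objects as JSON in quotes. step_arm: Moves the arm, as the interface text tells. Its arguments: {"type":"object","properties":{"moves":{"type":"array"},"newtons":{"type":"number"}},"required":["moves"]}

```bash
ls; mkdir -p pics; python3 - <<'E'
from bench import arm,cams
import cv2,numpy as np
s=arm.get_state();print({k:np.round(v,3).tolist() for k,v in s.items()})
for n in("scene","side"):
    p,d=cams.get_image(n);cv2.imwrite(f"pics/{n}0.png",p[:,:,::-1]);np.savez(f"{n}0.npz",p=p,d=d)
for n in("scene","side","wrist"):print(n,{k:np.round(v,4).tolist() for k,v in cams.camera_params(n).items()})
E
```

```text
pics
{'clock': 0.0, 'joint_positions': [-75.2, 23.948, -0.591, 92.483, 0.269, 63.639, -3.036], 'joint_vel': [-0.021, 0.122, -0.048, 0.026, 0.043, 0.101, -0.106], 'effort': [0.0, -85.124, 0.639, -42.601, -0.049, 0.019, 0.0], 'position': [0.184, 0.597, 0.227], 'eef_rot': [[-0.0, 0.295, 0.955], [-0.001, 0.955, -0.295], [-1.0, -0.001, 0.0]], 'wrist_force': [0.209, 0.079, 0.129], 'torque': [-0.001, 0.006, -0.038], 'finger_gap': 0.094}
scene {'fx': 477.5618, 'fy': 477.5618, 'cx': 283.7943, 'cy': 204.6192, 'dist': [-0.1669, 0.0, 0.0, 0.0, 0.0], 'extrinsics': [[0.1861, 0.8462, -0.4993, 1.1704], [0.9825, -0.1566, 0.1008, -0.1249], [0.0071, -0.5093, -0.8605, 1.1373], [0.0, 0.0, 0.0, 1.0]]}
side {'fx': 394.6138, 'fy': 394.6138, 'cx': 274.0, 'cy': 208.1379, 'dist': [-0.1079, 0.0, 0.0, 0.0, 0.0], 'extrinsics': [[0.8614, -0.3109, 0.4016, 0.1908], [-0.5078, -0.544, 0.668, -0.6445], [0.0108, -0.7794, -0.6265, 0.6853], [0.0, 0.0, 0.0, 1.0]]}
wrist {'fx': 304.1141, 'fy': 304.1141, 'cx': 281.7459, 'cy': 210.3784, 'dist': [0.0229, 0.0, 0.0, 0.0, 0.0], 'hand_eye': [[0.0014, -0.2361, 0.9717, -0.1576], [1.0, 0.001, -0.0012, -0.0003], [-0.0007, 0.9717, 0.2361, -0.0671], [0.0, 0.0, 0.0, 1.0]]}
```

View pics/scene0.png

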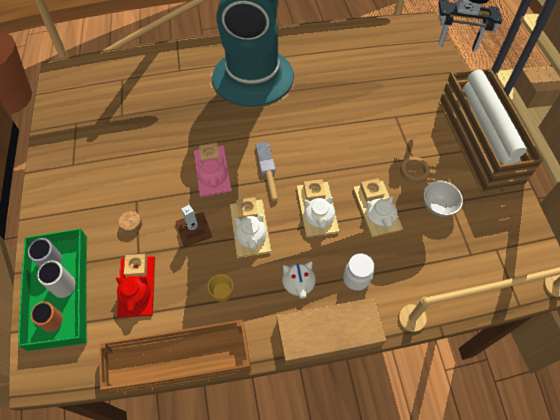

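View pics/side0.png

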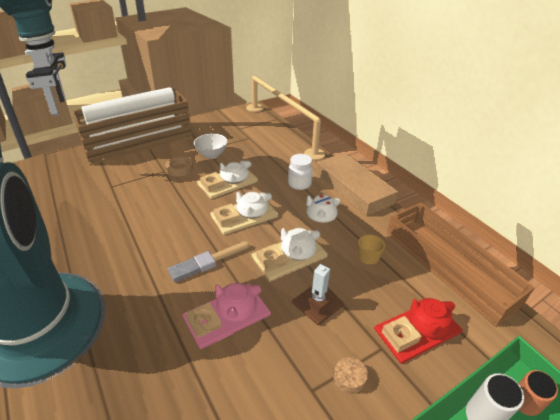

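Scene view: white blanks on plain boards at (250,228), (318,205) and (380,205). Look-alikes are pink at (211,168) and red at (135,285). The painted mask at (298,280) has no board. The gauge stands in the dark rest at (190,222). The three white ones on plywood fit the description.

```bash
cat > h.py <<'E'
import numpy as np,cv2
from bench import arm,cams
def K(c): return np.array([[c["fx"],0,c["cx"]],[0,c["fy"],c["cy"]],[0,0,1]]),np.array(c["dist"])
def pose(s):
    T=np.eye(4);T[:3,:3]=s["eef_rot"];T[:3,3]=s["position"];return T
def cloud(n,d,T=None):
    c=cams.camera_params(n);k,ds=K(c)
    E=np.array(c["extrinsics"]) if n!="wrist" else T@np.array(c["hand_eye"])
    v,u=np.mgrid[:420,:560]
    r=cv2.undistortPoints(np.stack([u,v],-1).reshape(-1,1,2).astype(float),k,ds).reshape(420,560,2)
    P=np.dstack([r*d[...,None],d])
    return P@E[:3,:3].T+E[:3,3]
def proj(n,X,T=None):
    c=cams.camera_params(n);k,ds=K(c)
    E=np.array(c["extrinsics"]) if n!="wrist" else T@np.array(c["hand_eye"])
    M=np.linalg.inv(E);return cv2.projectPoints(np.atleast_2d(np.float64(X)),cv2.Rodrigues(M[:3,:3])[0],M[:3,3],k,ds)[0][:,0]
E
python3 - <<'E'
from h import *
f=np.load("scene0.npz");p,d=f["p"],f["d"];X=cloud("scene",d)
for n,(u,v) in dict(b1=(250,232),b2=(318,213),b3=(381,210),pink=(211,172),red=(135,290),gauge=(190,212),rest=(200,232)).items(): print(n,np.round(X[v,u],3))
z=X[...,2];print("table z",np.median(z[(abs(X[...,0]-.45)<.05)&(abs(X[...,1])<.05)]))
hsv=cv2.cvtColor(p,cv2.COLOR_RGB2HSV)
for n,(u,v) in dict(b1=(250,232),b2=(318,213),b3=(381,210)).items():
    w=np.hypot(X[...,0]-X[v,u,0],X[...,1]-X[v,u,1])<.13
    w&=(d>0)&(z>.008); w=cv2.morphologyEx(w.astype(np.uint8),cv2.MORPH_OPEN,np.ones((2,2)))
    k,l=cv2.connectedComponents(w,connectivity=4);m=l==l[v,u]
    r=cv2.minAreaRect(np.float32(X[m][:,:2]*1000));print(n,m.sum(),np.round(r[0],1),np.round(r[1],1),r[2])
    t=m&(abs(z-.034)<.0035)&(hsv[...,1]>60)
    r=cv2.minAreaRect(np.float32(X[t][:,:2]*1000));print("  block",t.sum(),np.round(r[0],1),np.round(r[1],1),r[2])
    wh=m&(z>.045);print("  top",np.round(np.percentile(z[wh],[50,80,90,99]),4),np.round(X[wh].mean(0),3))
w=(np.hypot(X[...,0]-X[212,190,0],X[...,1]-X[212,190,1])<.08)&(z>.075)
P=X[w];print("gauge",w.sum(),P.min(0),P.max(0)); t=P[abs(P[:,2]-np.percentile(P[:,2],90))<.006];print(cv2.minAreaRect(np.float32(t[:,:2]*1000)),t[:,2].mean())
E
```

```text
b1 [ 0.611 -0.098  0.063]
b2 [0.584 0.085 0.056]
b3 [0.604 0.252 0.053]
pink [ 0.408 -0.176  0.062]
red [ 0.717 -0.396  0.064]
gauge [ 0.552 -0.238  0.109]
rest [ 0.564 -0.227  0.02 ]
table z 0.0004240567037898657
b1 1812 [821.9 -98.5] [ 90.7 697.9] 88.98999786376953
  block 191 [538.2 -98. ] [55.3 95.8] 78.46077728271484
  top [0.0556 0.0628 0.0643 0.0677] [ 0.602 -0.098  0.064]
b2 1667 [814.5  27.8] [117.6 765.7] 75.51451873779297
  block 173 [506.7  90.9] [62.3 77.9] 85.88658142089844
  top [0.053  0.0574 0.0593 1.1373] [0.586 0.087 0.076]
b3 1600 [845.4 125.7] [157.  805.8] 63.389339447021484
  block 181 [570.7 260.8] [146.5  54.6] 4.717459678649902
  top [0.0502 0.0527 0.0541 1.1373] [0.616 0.251 0.074]
gauge 155 [ 0.52991539 -0.26030528  0.07529399] [ 0.56034914 -0.23018315  0.11637845]
((544.1559448242188, -245.1446075439453), (25.95165252685547, 24.0661678314209), 23.02040672302246) 0.10955250586868223
```

Call:
step_arm --moves '[[[0,0,0,0,-0.16,0.19,100],[0,0,0,0,-0.16,0.19,100],[0,0,0,0,-0.16,0.19,100],[0,0,0,0,-0.16,0.19,100],[0,0,0,0,-0.16,0.19,100]]]'

```text
clock: 0.6
position: [0.3195, 0.3858, 0.227]
eef_rot: [[-0.0, 0.295, 0.955], [-0.001, 0.955, -0.295], [-1.0, -0.001, -0.0]]
wrist_force: [0.7, 0.3, 0.3]
finger_gap: 0.0941
```

Call:
step_arm --moves '[[[0,0,0,-0.05,-0.21,0.2,100],[0,0,0,-0.05,-0.21,0.2,100],[0,0,0,-0.05,-0.21,0.2,100],[0,0,0,-0.05,-0.21,0.2,100],[0,0,0,-0.05,-0.21,0.2,100]]]'

```text
clock: 1.1
position: [0.4285, 0.1651, 0.2698]
eef_rot: [[-0.0, 0.295, 0.955], [-0.001, 0.955, -0.295], [-1.0, -0.001, -0.0]]
wrist_force: [1.1, 0.1, 0.6]
finger_gap: 0.0941
```

```bash
python3 - <<'E'
from h import *
s=arm.get_state();print(s["clock"],s["position"],np.round(s["eef_rot"],3).tolist(),s["joint_positions"])
p,d=cams.get_image("wrist");cv2.imwrite("pics/w1.png",p[:,:,::-1]);np.savez("w1.npz",p=p,d=d,T=pose(s))
E
```

```text
1.1 [0.42854386 0.16511681 0.26976956] [[-0.0, 0.295, 0.955], [-0.001, 0.955, -0.295], [-1.0, -0.001, -0.0]] [-40.92623603   4.0226418   16.85104684 112.50730313  -1.26058994
  63.68864298  49.26615962]
```

View pics/w1.png

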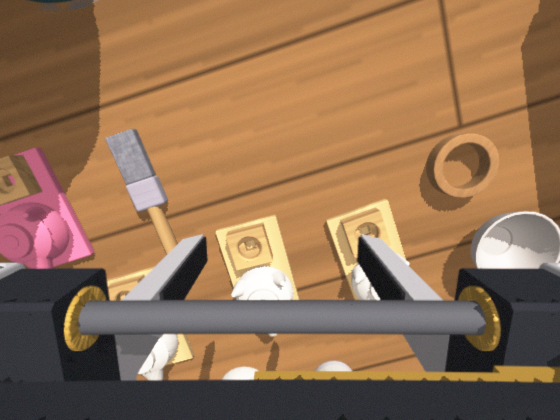

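The wrist view shows board 2's cup at (250,247) and board 3's cup at (370,232). Board 1 is half hidden by the gripper. Shifting ahead to see all of them.

Call:
step_arm --moves '[[[-0.15,0,0,-0.08,-0.054,0.163,100],[-0.3,0,0,-0.08,-0.054,0.163,100],[-0.3,0,0,-0.08,-0.054,0.163,100],[-0.3,0,0,-0.08,-0.054,0.163,100],[-0.3,0,0,-0.08,-0.054,0.163,100]]]'

```text
clock: 1.65
position: [0.5737, 0.054, 0.3531]
eef_rot: [[0.004, 0.011, 1.0], [-0.003, 1.0, -0.011], [-1.0, -0.003, 0.004]]
wrist_force: [-0.6, -0.6, -0.1]
finger_gap: 0.0942
```

```bash
python3 - <<'E'
from h import *
s=arm.get_state();print(s["clock"],s["position"],np.round(s["eef_rot"],3).tolist(),s["joint_positions"])
p,d=cams.get_image("wrist");cv2.imwrite("pics/w2.png",p[:,:,::-1]);np.savez("w2.npz",p=p,d=d,T=pose(s))
E
```

```text
1.65 [0.57371864 0.05401199 0.35305267] [[0.004, 0.011, 1.0], [-0.003, 1.0, -0.011], [-1.0, -0.003, 0.004]] [-27.83430691  14.21107723  23.76809395  90.86089352  -5.65903567
  75.92986946  85.98542518]
```

View pics/w2.png

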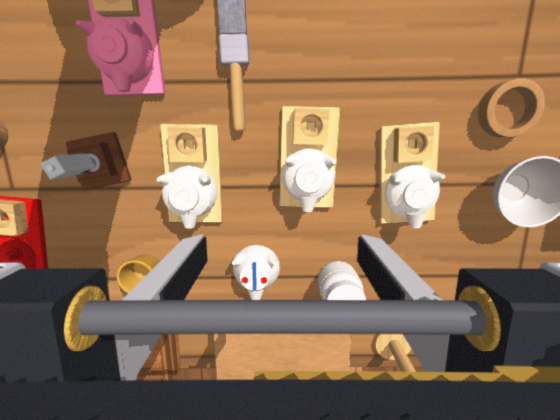

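The wrist view is clear. Cups are at (186,145), (312,127) and (415,144), with brows at (190,188), (310,178) and (415,188). The gauge is at (92,163) in the dark rest. Pink (120,45) and red (10,230) are excluded by colour.

```bash
cat > m2.py <<'E'
from h import *
f=np.load("w2.npz");p,d,T=f["p"],f["d"],f["T"];X=cloud("wrist",d,T);z=X[...,2]
t=(d>0)&(p[...,0]>0)&(np.arange(420)[:,None]<230)
print("z table",np.median(z[210:225,215:225]),np.median(z[20:100,200:210]),np.median(z[60:90,400:450]))
for n,c,b in(("b1",(186,145),(190,188)),("b2",(312,127),(310,178)),("b3",(415,144),(415,188))):
    w=(t&(z>.006)&(z<.09)&(np.hypot(X[...,0]-X[b[1],b[0],0],X[...,1]-X[b[1],b[0],1])<.15)).astype(np.uint8)
    k,l=cv2.connectedComponents(w,connectivity=4);m=l==l[b[1],b[0]]
    q=X[m&(z<.017)];r=cv2.minAreaRect(np.float32(q[:,:2]*1000));print(n,"board",np.round(r[0],1),np.round(r[1],1),round(r[2],1))
    q=X[m&(abs(z-.034)<.004)&(np.hypot(X[...,0]-X[c[1],c[0],0],X[...,1]-X[c[1],c[0],1])<.04)];q=q[:,:];r=cv2.minAreaRect(np.float32(q[:,:2]*1000));print("  block",np.round(r[0],1),np.round(r[1],1),round(r[2],1),q[:,2].mean())
    s=m&(z>.045);zz=z[s];h,e=np.histogram(zz,np.arange(.045,.08,.001));print("  hist",h)
    zb=np.median(z[b[1]-3:b[1]+4,b[0]-3:b[0]+4]);q=X[s&(abs(z-zb)<.0012)];print("  brow z",zb,len(q),cv2.minEnclosingCircle(np.float32(q[:,:2]*1000)))
# gauge top, rest
w=t&(np.hypot(X[...,0]-.544,X[...,1]+.245)<.06)
q=X[w&(z>.104)];print("gauge top",len(q),q.mean(0),q.max(0));q=X[w&(abs(z-.110)<.003)];print(cv2.minAreaRect(np.float32(q[:,:2]*1000)))
w=t&(np.hypot(X[...,0]-.544,X[...,1]+.245)<.08)&(z>.008)&(z<.05)
q=X[w];print("rest",cv2.minAreaRect(np.float32(q[:,:2]*1000)),np.median(z[w]))
g=p[100:230,30:240][:,:,::-1];g2=p[95:225,270:450][:,:,::-1]
cv2.imwrite("pics/crop.png",np.hstack([cv2.resize(g,None,fx=2,fy=2,interpolation=2),cv2.resize(g2,None,fx=2,fy=2,interpolation=2)]))
E
python3 m2.py
```

```text
z table 0.010853863006958703 0.0004956771098585944 -2.611459785706316e-05
b1 board [567.9 -95.6] [ 89.8 160.5] 88.9
  block [524.4 -94.7] [52.2 66. ] 88.5 0.034530369396498825
  hist [ 16  15  22  63  96 111 101 124 134 126 127 117 105  66  47  21  33  51
 199 324 123  13   1   0   0   0   0   0   0   0   0   0   0   0]
  brow z 0.06421300088957399 600 ((576.7891845703125, -95.47225189208984), 37.39814758300781)
b2 board [543.3  94.3] [ 90.  159.5] 87.7
  block [500.1  95.9] [51.9 64.8] 87.5 0.03422669480716935
  hist [100 107 116 126 128 122 141  82  54  35  45 120 229 284  96  10   1   0
   0   0   0   0   0   0   0   0   0   0   0   0   0   0   0   0]
  brow z 0.05796916743529751 586 ((561.0315551757812, 93.63774108886719), 40.872501373291016)
b3 board [570.8 257.9] [160.6  90.9] 3.6
  block [528.6 256.1] [68.  52.4] 3.9 0.03381126553039396
  hist [ 89  61  54  49  56 141 259 256  95  19  17  10   3   0   0   0   0   0
   0   0   0   0   0   0   0   0   0   0   0   0   0   0   0   0]
  brow z 0.05205888138460685 581 ((599.1732177734375, 260.1785888671875), 45.66433334350586)
gauge top 405 [ 0.54372044 -0.2430348   0.11033594] [ 0.55865302 -0.2297928   0.11619348]
((543.9201049804688, -244.45375061035156), (23.35162925720215, 25.520023345947266), 23.772789001464844)
rest ((544.4830932617188, -245.38485717773438), (81.07067108154297, 80.62527465820312), 10.314855575561523) 0.01441081771017333
```

View pics/crop.png

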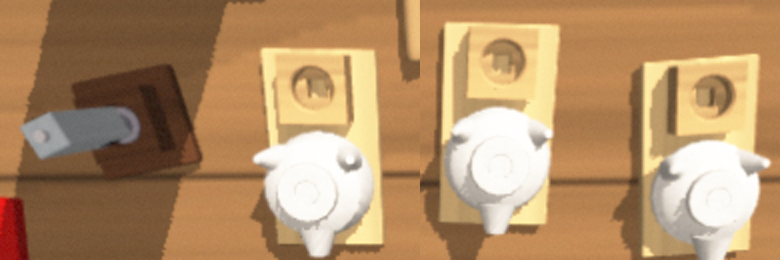

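The crop confirms three white blanks on plain boards, and the gauge (24 mm square top, stem) upright in the rest. I'll head for the gauge at (0.544,-0.245), yaw 23.8°.

Call:
step_arm --moves '[[[0.145,0,0,0.1,-0.245,-0.027,100],[0.29,0,0,0.1,-0.245,-0.027,100],[0.435,0,0,0.1,-0.245,-0.027,100],[0.58,0,0,0.1,-0.245,-0.027,100],[0.725,0,0,0.1,-0.245,-0.027,100]]]'

```text
clock: 2.2
position: [0.5444, -0.1736, 0.2584]
eef_rot: [[0.003, 0.675, 0.738], [-0.002, 0.738, -0.675], [-1.0, 0.001, 0.003]]
wrist_force: [1.3, -0.1, -0.1]
finger_gap: 0.0942
```

```bash
cat >> h.py <<'E'
def go(xyz,yaw=None):
    "tool-frame turn (about x) and shift to reach world TCP xyz with tool down, jaw yaw deg"
    from scipy.spatial.transform import Rotation as R
    s=arm.get_state();T=pose(s)[:3,:3]
    if yaw is None: yaw=np.degrees(np.arctan2(T[1,1],T[0,1]))
    c,n=np.cos(np.radians(yaw)),np.sin(np.radians(yaw))
    G=np.array([[0,c,n],[0,n,-c],[-1,0,0]])
    print("clock",round(s["clock"],2),"pos",np.round(s["position"],4),"yaw",round(yaw,1),"F",np.round(s["wrist_force"],2),"gap",round(s["finger_gap"],4),"q",np.round(s["joint_positions"]))
    print("turn",np.round(R.from_matrix(T.T@G).as_rotvec(),3),"shift",np.round(T.T@(np.array(xyz)-s["position"]),4))
E
python3 -c "
from h import *
go((.544,-.2447,.2),23.8)"
```

```text
clock 2.2 pos [ 0.5444 -0.1736  0.2584] yaw 23.8 F [ 1.32 -0.1  -0.12] gap 0.0942 q [-14.  19.  36.  99. -12.  65.  73.]
turn [ 0.415  0.003 -0.001] shift [ 0.0585 -0.0528  0.0475]
```

Call:
step_arm --moves '[[[0.145,0.002,0,0.058,-0.0528,0.0475,100],[0.29,0.002,0,0.058,-0.0528,0.0475,100],[0.415,0.003,0,0.058,-0.0528,0.0475,100],[0.415,0.003,0,0.058,-0.0528,0.0475,100],[0.415,0.003,0,0.058,-0.0528,0.0475,100]]]'

```text
clock: 2.7
position: [0.5442, -0.2431, 0.2004]
eef_rot: [[0.001, 0.913, 0.408], [0.001, 0.408, -0.913], [-1.0, 0.001, -0.001]]
wrist_force: [0.2, 0.0, 0.0]
finger_gap: 0.0939
```

```bash
python3 -c "
from h import *
go((.544,-.2447,.089),23.8)
s=arm.get_state();p,d=cams.get_image('wrist');T=pose(s);cv2.imwrite('pics/w3.png',p[:,:,::-1])
X=cloud('wrist',d,T);z=X[...,2];w=(np.hypot(X[...,0]-.544,X[...,1]+.245)<.03)&(abs(z-.11)<.003)
print(w.sum(),cv2.minAreaRect(np.float32(X[w][:,:2]*1000)))
w=(np.hypot(X[...,0]-.544,X[...,1]+.245)<.03)&(z>.1135)&(z<.13);print(w.sum(),X[w].mean(0),z[w].max())"
```

```text
clock 2.7 pos [ 0.5442 -0.2431  0.2004] yaw 23.8 F [0.16 0.04 0.03] gap 0.0939 q [ -9.  27.  40.  99. -19.  61.  62.]
turn [ 0.005 -0.001 -0.001] shift [ 0.1114 -0.0009  0.0015]
688 ((543.8893432617188, -245.06610107421875), (23.970550537109375, 23.240924835205078), 24.327665328979492)
66 [ 0.54414007 -0.24555524  0.11443104] 0.11616043031812295
```

View pics/w3.png

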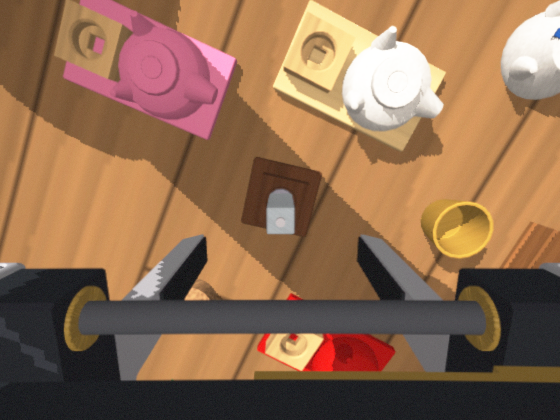

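The gauge is in line with the jaws at (280,215), with its stem showing. Descending, then closing.

Call:
step_arm --moves '[[[0.007,0,0,0.045,-0.0012,0.0017,100],[0.007,0,0,0.09,-0.0012,0.0017,100],[0.007,0,0,0.111,-0.0012,0.0017,100],[0.007,0,0,0.111,-0.0012,0.0017,100],[0.007,0,0,0.111,-0.0012,0.0017,100]]]'

```text
clock: 3.25
position: [0.5447, -0.2447, 0.0909]
eef_rot: [[0.003, 0.915, 0.404], [0.001, 0.404, -0.915], [-1.0, 0.003, -0.0]]
wrist_force: [-0.1, 0.2, 0.3]
finger_gap: 0.0938
```

Call:
step_arm --moves '[[[0,0,0,0,0,0,15],[0,0,0,0,0,0,15],[0,0,0,0,0,0,10],[0,0,0,0,0,0,10],[0,0,0,0,0,0,10]]]' --newtons 40

```text
clock: 3.75
position: [0.5448, -0.2447, 0.0911]
eef_rot: [[0.003, 0.915, 0.404], [0.001, 0.404, -0.915], [-1.0, 0.003, -0.0]]
wrist_force: [0.2, -0.8, -0.9]
finger_gap: 0.0574
```

Call:
step_arm --moves '[[[0,0,0,0,0,0,10],[0,0,0,0,0,0,10],[0,0,0,0,0,0,10],[0,0,0,0,0,0,10],[0,0,0,0,0,0,10]]]'

```text
clock: 4.25
position: [0.5448, -0.2447, 0.0911]
eef_rot: [[0.003, 0.915, 0.404], [0.001, 0.404, -0.915], [-1.0, 0.003, -0.0]]
wrist_force: [0.3, -0.3, -0.7]
finger_gap: 0.0238
```

Call:
step_arm --moves '[[[0,0,0,-0.05,0,0,5],[0,0,0,-0.1,0,0,5],[0,0,0,-0.1,0,0,5],[0,0,0,-0.1,0,0,5],[0,0,0,-0.1,0,0,5]]]'

```text
clock: 4.75
position: [0.544, -0.2444, 0.19]
eef_rot: [[0.001, 0.915, 0.404], [0.002, 0.404, -0.915], [-1.0, 0.002, -0.001]]
wrist_force: [0.6, -0.4, -1.9]
finger_gap: 0.0238
```

```bash
python3 -c "
from h import *
go((.5929,-.0961,.185),80)
s=arm.get_state();p,d=cams.get_image('wrist');T=pose(s);np.savez('w4.npz',p=p,d=d,T=T)
print(proj('wrist',(T@[[-.026],[0],[0],[1]])[:3,0],T))
print(proj('wrist',(T@[[-.021],[0],[0],[1]])[:3,0],T))
g=p[240:310,240:320][:,:,::-1];cv2.imwrite('pics/w4.png',cv2.resize(g,None,fx=6,fy=6,interpolation=cv2.INTER_NEAREST))
X=(cloud('wrist',d,T)-T[:3,3])@T[:3,:3]
for v in range(262,302,3): print(v,p[v,281],np.round(X[v,[277,281,285]][:,[0,2]]*1000,1).tolist())"
```

```text
clock 4.75 pos [ 0.544  -0.2444  0.19  ] yaw 80 F [ 0.63 -0.35 -1.86] gap 0.0238 q [ -8.  28.  40. 100. -20.  60.  62.]
turn [-0.98  -0.    -0.002] shift [ 0.0054  0.1046 -0.1159]
[[280.85272775 282.61833271]]
[[280.88517393 277.81991993]]
262 [176 181 181] [[-19.2, -7.5], [-19.6, -7.7], [-19.5, -7.6]]
265 [175 178 180] [[-20.1, -6.3], [-19.7, -6.1], [-19.3, -6.0]]
268 [175 179 180] [[-20.1, -4.8], [-19.4, -4.4], [-19.5, -4.5]]
271 [147 140 136] [[-20.8, -3.5], [-20.4, -3.3], [-19.7, -3.0]]
274 [199 189 188] [[-22.7, -2.8], [-24.0, -3.4], [-23.9, -3.4]]
277 [202 192 192] [[-24.0, -1.9], [-23.0, -1.4], [-23.2, -1.5]]
280 [203 193 191] [[-23.6, -0.1], [-22.8, 0.3], [-23.2, 0.1]]
283 [201 189 190] [[-22.7, 1.9], [-23.2, 1.6], [-23.4, 1.5]]
286 [202 193 192] [[-23.9, 2.9], [-23.0, 3.3], [-22.8, 3.4]]
289 [173 174 176] [[-18.7, 7.2], [-19.8, 6.6], [-20.1, 6.4]]
292 [175 178 179] [[-18.9, 8.8], [-19.9, 8.2], [-17.9, 9.3]]
295 [174 176 178] [[-18.0, 10.9], [-18.7, 10.5], [-18.3, 10.7]]
298 [179 134  97] [[189.4, 131.1], [189.6, 131.2], [189.5, 131.2]]
301 [59 58 59] [[-89.5, -27.4], [-90.2, -27.8], [-89.7, -27.6]]
```

View pics/w4.png

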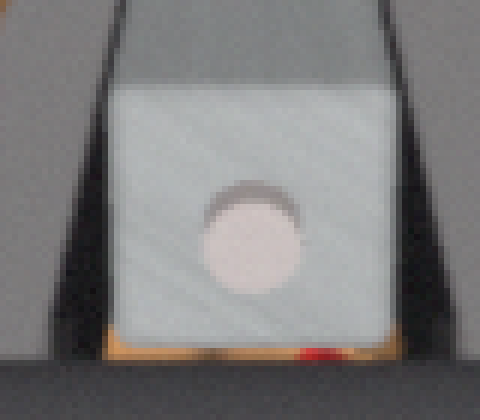

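The stem top is clear at (42,41)/6 in the crop, standing about 4 mm above the barrel top. I'll measure it by depth and go to board 1.

Call:
step_arm --moves '[[[-0.145,0,0,0,0.1046,-0.1159,5],[-0.29,0,0,0,0.1046,-0.1159,5],[-0.435,0,0,0,0.1046,-0.1159,5],[-0.58,0,0,0,0.1046,-0.1159,5],[-0.725,0,0,0,0.1046,-0.1159,5]]]'

```text
clock: 5.3
position: [0.5928, -0.0934, 0.1886]
eef_rot: [[-0.001, 0.408, 0.913], [0.002, 0.913, -0.408], [-1.0, 0.002, -0.002]]
wrist_force: [-0.4, -0.9, -0.9]
finger_gap: 0.0239
```

Call:
step_arm --moves '[[[-0.145,0,0,0,0,0,5],[-0.255,0,0,0,0,0,5],[-0.255,0,0,0,0,0,5],[-0.255,0,0,0,0,0,5],[-0.255,0,0,0,0,0,5]]]'

```text
clock: 5.8
position: [0.5926, -0.0935, 0.1882]
eef_rot: [[-0.002, 0.168, 0.986], [0.002, 0.986, -0.168], [-1.0, 0.002, -0.003]]
wrist_force: [0.6, -0.3, -2.1]
finger_gap: 0.0237
```

```bash
cat >> h.py <<'E'
def stem():
    s=arm.get_state();T=pose(s);h=[];r=[]
    for i in range(2):
        p,d=cams.get_image("wrist");X=(cloud("wrist",d,T)-T[:3,3])@T[:3,:3]
        B=p[250:298,262:302].astype(int);x=X[250:298,262:302]
        pk=(B[...,0]-B[...,1]>5)&(B[...,0]>185)
        pk=cv2.erode(cv2.morphologyEx(pk.astype(np.uint8),cv2.MORPH_OPEN,np.ones((3,3))),np.ones((3,3)))>0
        ba=(B[...,0]<B[...,1])&(B[...,0]>160)&(abs(x[...,0]+.0195)<.003)
        h.append(np.median(x[ba][:,0])-np.median(x[pk][:,0]));r.append((np.median(x[ba][:,0]),pk.sum(),ba.sum(),np.argwhere(pk).mean(0)[0]+250))
    print("stem mm",np.round(np.array(h)*1000,2),np.round(np.array(r)*[1e3,1,1,1],2).tolist())
    return p
E
python3 -c "
from h import *
go((.5929,-.0961,.145),80)
stem()"
```

```text
clock 5.8 pos [ 0.5926 -0.0935  0.1882] yaw 80 F [ 0.57 -0.28 -2.09] gap 0.0237 q [-13.  25.  25.  99. -13.  59.  97.]
turn [ 0.006 -0.003 -0.002] shift [ 0.0432 -0.0026  0.0008]
stem mm [2.98 2.52] [[-19.31, 2.0, 1460.0, 272.0], [-19.28, 4.0, 1449.0, 272.0]]
```

Call:
step_arm --moves '[[[0.006,-0.003,-0.002,0.043,-0.0026,0.0008,5],[0.006,-0.003,-0.002,0.043,-0.0026,0.0008,5],[0.006,-0.003,-0.002,0.043,-0.0026,0.0008,5],[0.006,-0.003,-0.002,0.043,-0.0026,0.0008,5]]]'

```text
clock: 6.3
position: [0.5937, -0.0961, 0.1469]
eef_rot: [[0.002, 0.172, 0.985], [-0.0, 0.985, -0.172], [-1.0, 0.0, 0.002]]
wrist_force: [0.2, 0.5, -1.0]
finger_gap: 0.0235
```

```bash
cat >> h.py <<'E'
def stem():
    s=arm.get_state();T=pose(s);o=[]
    for i in range(2):
        p,d=cams.get_image("wrist");x=((cloud("wrist",d,T)-T[:3,3])@T[:3,:3])[254:300,264:300,0]*1000
        ok=(x>-40)&(x<-10);bt=np.median(x[(x>-21.)&(x<-17.5)])
        st=(ok&(x<bt-2)).astype(np.uint8);st=cv2.erode(cv2.morphologyEx(st,cv2.MORPH_OPEN,np.ones((3,3))),np.ones((3,3)))>0
        o.append((bt-x[st].mean(),x[st].std(),bt,st.sum(),np.argwhere(st)[:,0].mean()+254))
    print("stem mm",np.round(o,2).tolist());return p
E
python3 -c "
from h import *
go((.5929,-.0961,.135),80)
stem()"
```

```text
clock 6.3 pos [ 0.5937 -0.0961  0.1469] yaw 80 F [ 0.17  0.5  -0.95] gap 0.0235 q [-12.  28.  25. 101. -14.  54.  98.]
turn [ 0.001  0.002 -0.   ] shift [ 0.0119 -0.0001 -0.0008]
stem mm [[4.12, 0.6, -19.32, 160.0, 280.09], [4.0, 0.56, -19.34, 154.0, 279.94]]
```

Call:
step_arm --moves '[[[0.001,0.002,0,0.004,0,-0.0008,5],[0.001,0.002,0,0.008,0,-0.0008,5],[0.001,0.002,0,0.01,0,-0.0008,5],[0.001,0.002,0,0.011,0,-0.0008,5],[0.001,0.002,0,0.012,0,-0.0008,5]]]'

```text
clock: 6.9
position: [0.593, -0.0958, 0.1348]
eef_rot: [[0.001, 0.173, 0.985], [0.0, 0.985, -0.173], [-1.0, 0.0, 0.001]]
wrist_force: [0.2, 1.1, 0.4]
finger_gap: 0.0237
```

Call:
step_arm --moves '[[[0,0,0,0.0005,0,0,5],[0,0,0,0.001,0,0,5],[0,0,0,0.0015,0,0,5]]]'

```text
clock: 7.2
position: [0.593, -0.0959, 0.1333]
eef_rot: [[0.001, 0.173, 0.985], [0.0, 0.985, -0.173], [-1.0, 0.0, 0.001]]
wrist_force: [0.2, -0.0, 1.2]
finger_gap: 0.0236
```

```bash
python3 -c "
from h import *
go((.5929,-.0961,.132),80)
stem()"
```

```text
clock 7.2 pos [ 0.593  -0.0959  0.1333] yaw 80 F [ 0.18 -0.01  1.23] gap 0.0236 q [-12.  29.  24. 101. -15.  52.  98.]
turn [ 0.001  0.001 -0.   ] shift [ 0.0013 -0.0003 -0.0001]
stem mm [[5.73, 0.68, -19.31, 192.0, 280.86], [5.76, 0.76, -19.35, 188.0, 280.98]]
```

Call:
step_arm --moves '[[[0,0,0,0.0007,0,0,5],[0,0,0,0.0014,0,0,5],[0,0,0,0.002,0,0,5]]]'

```text
clock: 7.6
position: [0.593, -0.0959, 0.1312]
eef_rot: [[0.001, 0.173, 0.985], [0.0, 0.985, -0.173], [-1.0, 0.0, 0.001]]
wrist_force: [0.3, 1.5, 0.7]
finger_gap: 0.024
```

```bash
python3 -c "
from h import *
go((.5929,-.0961,.132),80)
stem()"
```

```text
clock 7.6 pos [ 0.593  -0.0959  0.1312] yaw 80 F [0.27 1.51 0.66] gap 0.024 q [-12.  29.  24. 102. -15.  52.  98.]
turn [ 0.001  0.001 -0.   ] shift [-0.0008 -0.0003 -0.0001]
stem mm [[6.25, 0.88, -19.3, 191.0, 280.78], [6.19, 0.87, -19.32, 186.0, 280.87]]
```

Call:
step_arm --moves '[[[0,0,0,0.0005,0,0,5],[0,0,0,0.001,0,0,5],[0,0,0,0.0015,0,0,5],[0,0,0,0.0015,0,0,5]]]'

```text
clock: 8.1
position: [0.5931, -0.0959, 0.1299]
eef_rot: [[0.001, 0.173, 0.985], [0.0, 0.985, -0.173], [-1.0, 0.0, 0.001]]
wrist_force: [-1.5, 0.9, 4.4]
finger_gap: 0.0236
```

```bash
python3 -c "
from h import *
go((.5929,-.0961,.13),80)
stem()"
```

```text
clock 8.1 pos [ 0.5931 -0.0959  0.1299] yaw 80 F [-1.48  0.93  4.41] gap 0.0236 q [-12.  29.  24. 102. -15.  52.  98.]
turn [ 0.001  0.001 -0.   ] shift [-0.0001 -0.0002 -0.0002]
stem mm [[6.34, 0.85, -19.35, 195.0, 281.17], [6.31, 0.86, -19.28, 199.0, 281.15]]
```

Call:
step_arm --moves '[[[0,0,0,0.0005,0,0,5],[0,0,0,0.001,0,0,5],[0,0,0,0.001,0,0,5],[0,0,0,0.001,0,0,5]]]'

```text
clock: 8.6
position: [0.5932, -0.0959, 0.1292]
eef_rot: [[0.001, 0.173, 0.985], [0.0, 0.985, -0.173], [-1.0, 0.0, 0.001]]
wrist_force: [-1.6, 0.4, 6.8]
finger_gap: 0.0234
```

```bash
python3 -c "
from h import *
go((.5929,-.0961,.18),80)
p=stem()
g=p[240:310,240:320][:,:,::-1];cv2.imwrite('pics/w5.png',cv2.resize(g,None,fx=6,fy=6,interpolation=cv2.INTER_NEAREST))"
```

```text
clock 8.6 pos [ 0.5932 -0.0959  0.1292] yaw 80 F [-1.61  0.4   6.83] gap 0.0234 q [-12.  29.  24. 102. -15.  52.  98.]
turn [ 0.001  0.001 -0.   ] shift [-0.0508 -0.0002 -0.0002]
stem mm [[6.37, 0.85, -19.32, 196.0, 281.3], [6.39, 0.72, -19.35, 195.0, 281.32]]
```

View pics/w5.png

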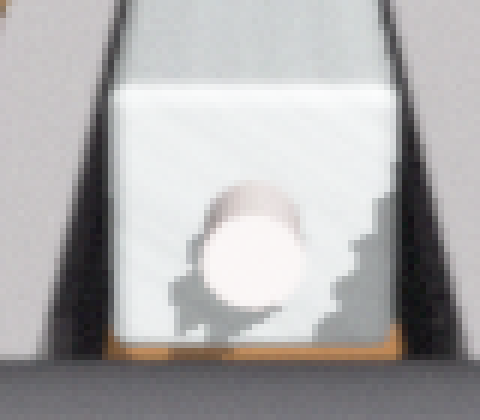

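The stem rose about 2.3 mm in both the depth reading and the pixel shift. It then stayed put while the force climbed from about 6 to 8.5 N, so the foot bears. The reading is under 3, so board 1's blank is the damp one. Lifting, and re-measuring its cup from near.

Call:
step_arm --moves '[[[0,0,0,-0.02,0,0,5],[0,0,0,-0.056,0,0,5],[0.001,0.001,0,-0.056,0,0,5],[0.001,0.001,0,-0.056,0,0,5]]]'

```text
clock: 9.1
position: [0.5932, -0.0959, 0.1853]
eef_rot: [[0.001, 0.174, 0.985], [0.001, 0.985, -0.174], [-1.0, 0.001, 0.001]]
wrist_force: [-0.3, -0.5, -2.2]
finger_gap: 0.0241
```

```bash
python3 -c "
from h import *
go((.5179,-.0946,.185),88.9)
s=arm.get_state();T=pose(s);p,d=cams.get_image('wrist');stem()
X=cloud('wrist',d,T);z=X[...,2];np.savez('w6.npz',p=p,d=d,T=T)
a=np.hypot(X[...,0]-.5179,X[...,1]+.0946)<.045
w=a&(abs(z-.034)<.003);print(w.sum(),np.median(z[w]),cv2.minAreaRect(np.float32(X[w][:,:2]*1000)))
w=a&(z<.031)&(np.hypot(X[...,0]-.5179,X[...,1]+.0946)<.022);f=w&(abs(z-.022)<.003);print('floor',f.sum(),X[f].mean(0),cv2.minEnclosingCircle(np.float32(X[f][:,:2]*1000)))
c=proj('wrist',(.5179,-.0946,.034),T)[0];print(c)
c=c.astype(int);g=p[max(0,c[1]-60):c[1]+60,c[0]-70:c[0]+70][:,:,::-1].copy();cv2.imwrite('pics/w6.png',cv2.resize(g,None,fx=4,fy=4))
print(max(0,c[1]-60),c[0]-70)"
```

```text
clock 9.1 pos [ 0.5932 -0.0959  0.1853] yaw 88.9 F [-0.3  -0.46 -2.18] gap 0.0241 q [-13.  26.  26.  99. -13.  58.  97.]
turn [-0.156  0.001 -0.001] shift [ 0.0003 -0.0118 -0.0744]
stem mm [[4.11, 0.57, -19.3, 154.0, 279.63], [4.04, 0.58, -19.3, 151.0, 279.99]]
2180 0.03437621716629147 ((525.140380859375, -95.0638656616211), (51.92897033691406, 66.28752136230469), 88.97908782958984)
floor 619 [ 0.51760453 -0.09498701  0.02241126] ((517.9308471679688, -95.01799774169922), 15.967493057250977)
[270.40038943 128.69708422]
68 200
```

View pics/w6.png

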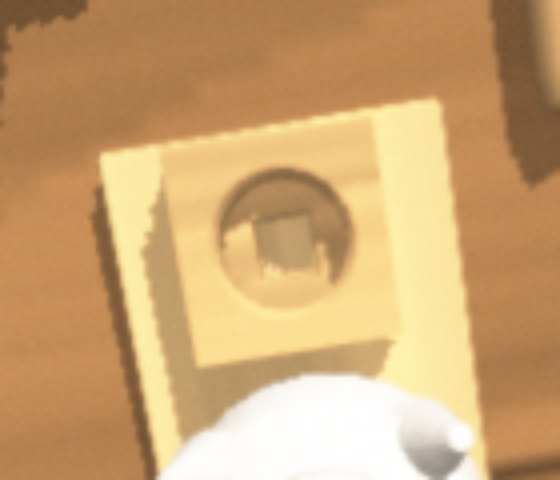

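The cup centre measures (0.5179,-0.0950) with radius 16 mm, agreeing with the earlier value. Moving over it.

Call:
step_arm --moves '[[[-0.145,0,0,0,-0.012,-0.05,5],[-0.156,0,0,0,-0.0121,-0.0743,5],[-0.156,0,0,0,-0.0121,-0.0743,5],[-0.156,0,0,0.03,-0.0121,-0.0743,5],[-0.156,0,0,0.03,-0.0121,-0.0743,5]]]'

```text
clock: 9.75
position: [0.5158, -0.0943, 0.1514]
eef_rot: [[-0.006, 0.019, 1.0], [0.001, 1.0, -0.019], [-1.0, 0.001, -0.006]]
wrist_force: [-0.1, 0.2, -0.7]
finger_gap: 0.0237
```

```bash
python3 -c "
from h import *
go((.5179,-.095,.12),88.9)
s=arm.get_state();T=pose(s);p,d=cams.get_image('wrist')
X=(cloud('wrist',d,T)-T[:3,3])@T[:3,:3]*1000
x=X[250:300,250:312].reshape(-1,3);q=x[abs(x[:,0]+19.3)<1.5];print('barrel top tool yz',cv2.minAreaRect(np.float32(q[:,1:])),np.percentile(q[:,1:],[2,98],axis=0))"
```

```text
clock 9.75 pos [ 0.5158 -0.0943  0.1514] yaw 88.9 F [-0.08  0.18 -0.71] gap 0.0237 q [-13.  20.  24. 111. -10.  51. 105.]
turn [ 0.    -0.006 -0.001] shift [ 0.0313 -0.0006  0.0023]
barrel top tool yz ((-1.0691308975219727, -0.23883438110351562), (24.156871795654297, 29.94141387939453), 88.79180908203125) [[-12.51378033 -11.46071333]
 [ 10.85869774  10.99157578]]
```

Call:
step_arm --moves '[[[0,-0.006,0,0.015,0,0.0023,5],[0,-0.006,0,0.032,0,0.0023,5],[0,-0.006,0,0.036,0,0.0023,5],[0,-0.006,0,0.036,0,0.0023,5]]]'

```text
clock: 10.2
position: [0.5187, -0.0948, 0.1171]
eef_rot: [[0.0, 0.019, 1.0], [0.0, 1.0, -0.019], [-1.0, 0.0, 0.0]]
wrist_force: [0.4, 0.5, -1.4]
finger_gap: 0.0236
```

```bash
python3 -c "
from h import *
go((.518,-.0944,.0905),88.9)"
```

```text
clock 10.2 pos [ 0.5187 -0.0948  0.1171] yaw 88.9 F [ 0.4   0.45 -1.38] gap 0.0236 q [-12.  23.  23. 113. -12.  46. 107.]
turn [-0.  0. -0.] shift [ 0.0266  0.0004 -0.0007]
```

Call:
step_arm --moves '[[[0,0,0,0.005,0.0004,-0.0007,5],[0,0,0,0.01,0.0004,-0.0007,5],[0,0,0,0.015,0.0004,-0.0007,5],[0,0,0,0.02,0.0004,-0.0007,5],[0,0,0,0.022,0.0004,-0.0007,5]]]'

```text
clock: 10.7
position: [0.5179, -0.0944, 0.0945]
eef_rot: [[-0.0, 0.019, 1.0], [0.0, 1.0, -0.019], [-1.0, 0.0, -0.0]]
wrist_force: [0.7, -0.5, -1.8]
finger_gap: 0.0238
```

```bash
python3 -c "
from h import *
go((.518,-.0944,.0905),88.9)
stem()"
```

```text
clock 10.7 pos [ 0.5179 -0.0944  0.0945] yaw 88.9 F [ 0.71 -0.49 -1.83] gap 0.0238 q [-11.  25.  22. 113. -14.  44. 108.]
turn [-0. -0. -0.] shift [ 0.004  -0.      0.0002]
stem mm [[4.05, 0.58, -19.36, 163.0, 280.07], [4.06, 0.6, -19.39, 155.0, 279.81]]
```

Call:
step_arm --moves '[[[0,0,0,0.0015,0,0,5],[0,0,0,0.003,0,0,5],[0,0,0,0.0037,0,0,5],[0,0,0,0.0037,0,0,5]]]'

```text
clock: 11.2
position: [0.5179, -0.0944, 0.0911]
eef_rot: [[-0.0, 0.019, 1.0], [0.0, 1.0, -0.019], [-1.0, 0.0, -0.0]]
wrist_force: [-0.7, -0.5, -2.2]
finger_gap: 0.0239
```

```bash
python3 -c "
from h import *
go((.518,-.0944,.0905),88.9)
stem()"
```

```text
clock 11.2 pos [ 0.5179 -0.0944  0.0911] yaw 88.9 F [-0.66 -0.54 -2.21] gap 0.0239 q [-11.  26.  22. 113. -14.  43. 108.]
turn [-0. -0. -0.] shift [0.0006 0.     0.0001]
stem mm [[4.04, 0.54, -19.35, 157.0, 280.27], [4.08, 0.61, -19.32, 163.0, 279.83]]
```

Call:
step_arm --moves '[[[0,0,0,0.0004,0,0,5],[0,0,0,0.0008,0,0,5],[0,0,0,0.0008,0,0,5]]]'

```text
clock: 11.6
position: [0.518, -0.0945, 0.091]
eef_rot: [[0.0, 0.019, 1.0], [0.0, 1.0, -0.019], [-1.0, 0.0, 0.0]]
wrist_force: [-4.0, -0.3, 13.9]
finger_gap: 0.0239
```

Call:
step_arm --moves '[[[0,0,0,0,0,0,60],[0,0,0,0,0,0,60],[0,0,0,0,0,0,60],[0,0,0,0,0,0,60],[0,0,0,0,0,0,60]]]'

```text
clock: 12.1
position: [0.518, -0.0945, 0.0909]
eef_rot: [[-0.0, 0.019, 1.0], [0.0, 1.0, -0.019], [-1.0, 0.0, -0.0]]
wrist_force: [-0.6, 0.3, 1.0]
finger_gap: 0.0557
```

```bash
python3 -c "
from h import *
go((.518,-.0944,.25),88.9)
stem()"
```

```text
clock 12.1 pos [ 0.518  -0.0945  0.0909] yaw 88.9 F [-0.57  0.3   0.95] gap 0.0557 q [-11.  26.  22. 113. -14.  43. 108.]
turn [-0. -0. -0.] shift [-1.591e-01  1.000e-04 -0.000e+00]
stem mm [[4.08, 0.56, -19.39, 162.0, 280.08], [4.13, 0.57, -19.45, 151.0, 279.87]]
```

Firm floor contact, released, and the gauge didn't drop. Retreat straight up and check.

Call:
step_arm --moves '[[[0,0,0,-0.03,0,0,60],[0,0,0,-0.07,0,0,60],[0,0,0,-0.12,0,0,60],[0,0,0,-0.16,0,0,60],[0,0,0,-0.16,0,0.06,60]]]'

```text
clock: 12.7
position: [0.5682, -0.0966, 0.2597]
eef_rot: [[0.012, 0.021, 1.0], [0.002, 1.0, -0.021], [-1.0, 0.003, 0.012]]
wrist_force: [1.7, -0.9, 1.4]
finger_gap: 0.0562
```

```bash
python3 -c "
from h import *
s=arm.get_state();T=pose(s);p,d=cams.get_image('wrist');print(s['clock'],s['position'])
X=cloud('wrist',d,T);z=X[...,2];a=np.hypot(X[...,0]-.518,X[...,1]+.0945)<.04
w=a&(abs(z-.11)<.003);print(np.median(z[w]),cv2.minAreaRect(np.float32(X[w][:,:2]*1000)))
w=a&(abs(z-.034)<.003);print('block',np.median(z[w]))
cv2.imwrite('pics/w7.png',p[:,:,::-1])"
```

```text
12.7 [ 0.56817981 -0.09662314  0.25972846]
0.1102838953237742 ((518.2723999023438, -95.33931732177734), (23.111894607543945, 22.535425186157227), 88.933837890625)
block 0.034392589973492926
```

View pics/w7.png

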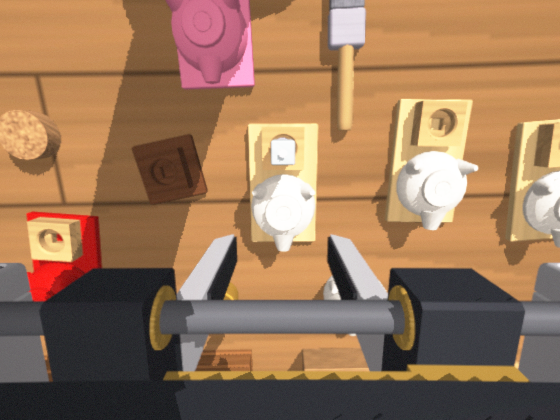

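The gauge stands upright in board 1's cup at (283,150). Its top is at 0.110 m, which is fully down, and it is within about 1 mm of the cup axis. The robot is clear. Letting the arm settle, then handing in.

Call:
step_arm --moves '[[[0,0,0,0,0,0,60],[0,0,0,0,0,0,60],[0,0,0,0,0,0,60]]]'

```text
clock: 13.05
position: [0.5743, -0.0949, 0.2537]
eef_rot: [[0.007, 0.018, 1.0], [0.001, 1.0, -0.018], [-1.0, 0.001, 0.007]]
wrist_force: [-0.7, -0.0, 0.1]
finger_gap: 0.0562
```

```bash
python3 -c "
from bench import finish_job
print(finish_job())"
```

```text
the job is handed in; nothing more can be done
None
```

The damp blank is the white one nearest the rest, at about (0.593, -0.096), and the gauge now stands in the cup on that board. The job is handed in; no verdict was reported.

**Finding it:** I pressed the gauge upright on that brow to about 8.5 N. The stem rose about 2.3 mm and then stayed put while the force climbed, so the foot was bearing. A reading under 3 mm means damp.

**Final checks:** The barrel top is at 0.110 m, which means the gauge is fully down. It measures about 0.4 mm from the cup's measured axis, stands upright and is released with the gripper clear. The job took 13 s of the 64 s.

**Caveats:**
- **Other blanks:** I did not press the two other white blanks, because this reading alone settles it by the stated limits.
- **Calibration:** The wrist camera showed a sideways bias of about 0.9 mm, which I corrected for when placing the gauge.
- **Floor contact:** Pushing the gauge onto the cup floor briefly reached about 15 N, on the cup and not on a blank.

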